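Set the feed dial of a tyre truer and lock it

TASK

On the tyre truer, turn the black feed dial until its white index mark lines up with the red line on the white scale: push it round gently by its orange peg with a fingertip or the outside of the fingers, either way round. Then, with a fingertip, push the red locking lever across, towards the dial, as far as it goes. Do not pinch or grip anything, and leave the loose wheels, bottle, battery, tools and other things where they are.

Things in the scene. Friction and masses are not known exactly. Their poses are not given: they have to be found in the camera images.
- machine: tyre truer: aluminium base box 240 (x) x 320 (y) x 45 mm high, fixed to the table; origin under the centre of the base, z up; x points from the robot side to the motor side. Motor, spindle and black foam tyre stand along its +x edge at x 65 to 115 mm, y -110 to +45 mm, up to 97 mm above the table. The dial axis stands at x -30, y -60 mm; the lever pivot at x 20, y 110 mm
- dial (a joint): angle of the dial about its upright axis, rad, grows anticlockwise seen from above, no stop within reach; 0 when the index mark points along the machine's -x. Friction (about 0.07 N m) holds it wherever it is left
- dial_axis (a point): centre of the dial's top face, on its axis, 61 mm above the table. The dial is a black disc 108 mm in diameter and 8 mm thick with a steel hub 24 mm wide standing 5 mm above it
- dial_index (a point): rim end of the dial's white index mark, 54 mm from the axis, opposite the peg
- dial_peg (a point): centre (half-way up) of the orange upright peg fixed on the dial, 40 mm from the axis: 16 mm in diameter, from the dial's top face to 27 mm above it (61 to 88 mm above the table)
- target_line (a point): inner end of the red scale line, 54 mm from the dial axis, on the white round scale plate (156 mm in diameter, top 53 mm above the table, black lines every 10 degrees) that lies under the dial and is fixed; its red line is 3 mm wide and widens to a red bar at the outer end
- lock (a joint): angle of the red locking lever about its upright pivot, rad: near 0 (start 0 to 0.3) unlocked, 1.4 at the stop = locked; grows anticlockwise seen from above, which swings the knob towards the dial. Friction (about 0.07 N m) holds it wherever it is left
- lock_pivot (a point): lever's pivot axis at its underside, 58 mm above the table
- lock_knob (a point): centre of the upright round knob at the lever's end, 18 mm in diameter, from 60 to 88 mm above the table, 55 mm from the pivot; the lever arm is 12 mm wide and reaches 69 mm above the table. At 0 the knob lies from the pivot in the direction between the machine's -x and +y
- spare_wheel: loose wheel with a black foam tyre and blue hub, 48 mm in diameter, 26 mm high, lying on the machine's deck beside the lever's pivot; origin under its centre. To be left alone
- wheel_b: loose wheel with a red hub, 48 mm in diameter, 26 mm high, on the table close by the machine's -y side; origin under its centre. To be left alone
- glue: loose white bottle with orange cap, 38 mm in diameter, 85 mm high; origin under its centre. To be left alone
- battery: loose blue and black battery brick 138 x 46 x 25 mm; origin under its centre. To be left alone
- driver: loose screwdriver with a green handle lying on the table close in front of the machine (its -x side), along its x axis, about 25 mm high. To be left alone
- damper: loose spring damper with green coils, about 100 x 24 x 24 mm, lying along its x axis. To be left alone
- spray: loose yellow can with red cap, 52 mm in diameter, 150 mm high; origin under its centre. To be left alone

How it is judged:
By the outcome, as a careful person would: the job done as asked, in the order asked, and still so for the second after the job is handed in, with the robot touching nothing.
It also fails if it takes over 64 s, if anything falls off the work surface, if the arm or the gripper's body presses on something with over 40 N, if the wrist force passes 120 N, or if a joint passes its speed limit or range.

ROBOT

A 7-joint arm with a two-finger parallel gripper is mounted at the origin on the work surface. World frame = base frame: x ahead of the robot, y to its left, z up, the work surface at z = 0. Lengths are in m, angles in rad, forces in N, time in s.
With the tool pointing down it reaches from about 0.425 to 0.925 m from the base axis. Payload 6.8 kg.
Tool frame: the origin (TCP) lies at the very end of the fingers, on their centre line; the grasp point (between the pads) lies 19 mm behind it; y points along the fingers, x is the direction in which the jaws open and shut, and the axes are right-handed (so a half turn about y gives the same grasp; the last joint's range is limited). The gripper opens to 85 mm and grips with 20 to 120 N. Pads are 22 mm wide; open, the fingers measure 114 mm over their backs; the gripper's body (76 mm by 85 mm) begins 54 mm behind the grasp point. The pads swing forward as they close: fully open they stand 13 mm farther back than shut.
Start: joints at [-1.392, 0.477, 0.022, 1.555, -0.011, 1.109, -0.083], TCP at [0.191, 0.647, 0.231] pointing down, gripper open.
Joint ranges: [-2.96, 2.96], [-0.34, 2.1], [-1.41, 1.46], [0.24, 2.44], [-1.37, 4.51], [0.17, 1.92], [-2.96, 2.96]. Speed limits (rad/s): [2.39, 2.39, 3.14, 3.14, 3.14, 3.14, 3.14].

INTERFACE

Orientations are given as a rotation vector (axis times angle).
In Python, from bench import r, imaging gives the robot as it stands.
- The arm moves only by the shell command python3 -m jog 'ROWS' [FORCE]. ROWS is text: rows parted by semicolons, each of 7 numbers parted by spaces: the turn, a rotation vector about the tool's x, y, z in degrees, then the shift along the tool's x, y, z in mm, then the opening, from 0 (shut) to 1 (fully open). A call has exactly 5 rows; each row shifts and turns the commanded pose from where the row before left it, along the tool's axes as they then stand; what a row does not reach is not made up. A row lasts 1/12 s, in which the tool goes at most 41.7 mm and 7.16 degrees, less where a joint would pass 70% of its speed; a pose out of reach is approached as far as the arm can. A call with a gripper value outside its range is refused whole. The fingers move at their own pace and stop on an object; FORCE is the grip in N (left out, the last holds). Time passes only in rows, so rows that do not move let the fingers close, or fill a call up. It gives the time, the measured TCP pose, the force and the opening at its end, in the units of the state.
- r.get_obs(): the state, without advancing time (a new reading comes with each control period).
- imaging.grab_frame(name): name is "scene" or "top"; returns a dict with "color" (420x560x3 uint8, red, green, blue), "z_map" (420x560 float32, m along the optical axis (not along the pixel's ray), 0 where there is no reading), "fx", "fy", "cx", "cy" (pixels), "k1" (the pictures are not rectified: a ray, as slopes to the right and down, at radius r is drawn at 1 + k1 r^2 times it, then the intrinsics apply), "world_to_cam" (4x4, takes a point from world to camera coordinates). Camera axes: x right, y up, looking along -z (the intrinsics and any distortion apply to the point x, -y, -z); pixel columns grow to the right and rows downward; lengths in m; the calibration is good to about 2 mm. A picture is of the moment at which its call begins.
- r.hand_in(): hands the job in, once; it reports no verdict.
The state is a dict: "clock": time; "joints": joint angles; "qvel": joint speeds; "tau": joint torques, N m; "tcp_pos": TCP position; "orientation": TCP orientation; "contact_force": force on the tool from outside, world axes, zero at the start; "moment": the same for the moment, N m; "grip_width": finger opening in m.
Only numpy, scipy, OpenCV 4.12 (cv2) and the standard library are available. Lean on these libraries where they do the work, as an engineer would, in place of code of your own. Each camera call takes 0.05 s, during which the arm holds its last target.

## Working session

There is one attempt and no reset: what is moved stays moved. The work goes in short steps, Python scripts to look and compute and a shell command to move; the robot and the scene stay as the last step left them, time stands still between calls to the robot, and variables do not carry over. Pictures are saved under pics/ and viewed, and the job is handed in when it is done.

```bash
mkdir -p pics; ls; python3 - <<'E'
from bench import r, imaging
import cv2,numpy as np
print(r.get_obs())
for n in("scene","top"):
    f=imaging.grab_frame(n); cv2.imwrite(f"pics/{n}0.png",f["color"][:,:,::-1]); np.savez(f"pics/{n}0.npz",**f)
    print({k:v for k,v in f.items() if k not in("color","z_map")})
E
```

```text
pics
{'clock': 0.0, 'joints': array([-1.39208717,  0.47779166,  0.02232277,  1.55644874, -0.0114948 ,
        1.10932461, -0.08308455]), 'qvel': array([ 0.00060513,  0.00030719,  0.00085503,  0.00177061,  0.00073619,
       -0.00065888,  0.00095562]), 'tau': array([ 2.38128911e-05, -5.96457803e+01,  1.60783600e+00, -2.81192708e+01,
        1.24084359e-02,  9.52425442e-03,  1.90153071e-05]), 'tcp_pos': array([0.19078951, 0.64685046, 0.23033221]), 'orientation': array([-1.33255531, -0.9944284 ,  0.99674444]), 'contact_force': array([0.19746331, 0.12073077, 0.05276896]), 'moment': array([-0.00867966,  0.03426426, -0.00450501]), 'grip_width': 0.08556026191382093}
{'fx': 461.6824056137597, 'fy': 461.6824056137597, 'cx': 277.37352627884997, 'cy': 208.2084306537244, 'k1': -0.004818453415130997, 'world_to_cam': array([[ 0.87373947,  0.48631265,  0.00890789, -0.46265448],
       [-0.28257736,  0.4926193 ,  0.82308946,  0.0888262 ],
       [ 0.39589062, -0.72168292,  0.56784187, -1.45880796],
       [ 0.        ,  0.        ,  0.        ,  1.        ]])}
{'fx': 546.4467438351518, 'fy': 546.4467438351518, 'cx': 280.976584486201, 'cy': 221.86131443417048, 'k1': -0.17504372119590486, 'world_to_cam': array([[ 0.01868708, -0.99970758, -0.01534729, -0.0031241 ],
       [ 0.99690542,  0.01745803,  0.0766473 , -0.55219439],
       [-0.07635696, -0.01673211,  0.99694014, -1.43377693],
       [ 0.        ,  0.        ,  0.        ,  1.        ]])}
```

View pics/scene0.png

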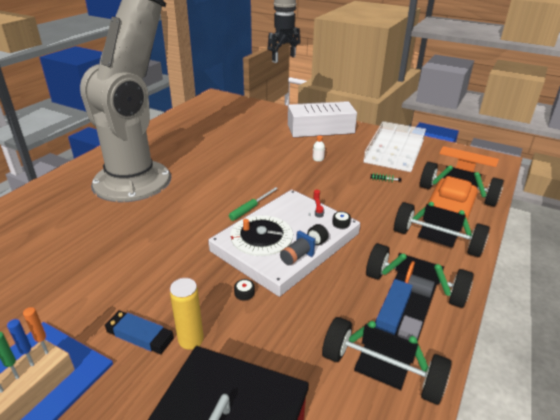

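View pics/top0.png

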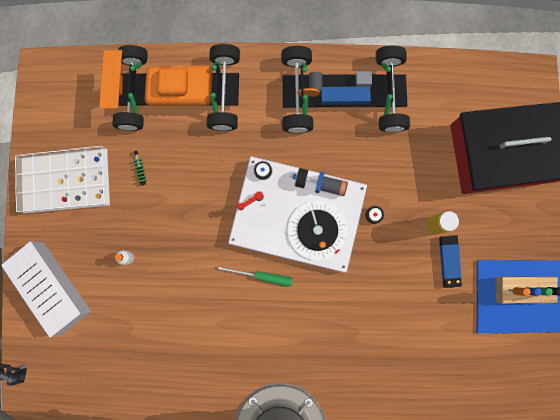

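```bash
python3 - <<'E'
from scipy.spatial.transform import Rotation as R
print(R.from_rotvec([-1.33255531, -0.9944284 ,  0.99674444]).as_matrix().round(3))
E
```

```text
[[ 0.283 -0.    -0.959]
 [ 0.959 -0.002  0.283]
 [-0.002 -1.    -0.   ]]
```

The scene view shows the machine at (285,238). The top view shows it at (298,213), with the dial at (318,229), peg at (322,244), red line near (337,251), knob at (258,196) and pivot at (241,206). Next I'll enlarge and measure.

```bash
cat > h.py <<'E'
import numpy as np,cv2
def ray(f,u,v):
    K=np.array([[f["fx"],0,f["cx"]],[0,f["fy"],f["cy"]],[0,0,1.]])
    p=cv2.undistortPoints(np.array([[[u,v]]],float),K,np.array([float(f["k1"]),0,0,0,0]),None,None).ravel() if False else None
    # forward model: drawn = (1+k1 r^2)*slope  (same as OpenCV k1)
    p=cv2.undistortPointsIter(np.array([[[u,v]]],float),K,np.array([float(f["k1"]),0,0,0]),np.eye(3),np.eye(3),(3,50,1e-10)).ravel()
    M=np.array(f["world_to_cam"]);R=M[:3,:3];t=M[:3,3]
    return -R.T@t, R.T@np.array([p[0],-p[1],-1.])
def onz(f,u,v,z):
    o,d=ray(f,u,v); return o+d*(z-o[2])/d[2]
def proj(f,P):
    M=np.array(f["world_to_cam"]);c=M[:3,:3]@np.asarray(P)+M[:3,3]
    x,y=c[0]/-c[2],-c[1]/-c[2];s=1+float(f["k1"])*(x*x+y*y)
    return np.array([f["cx"]+f["fx"]*x*s,f["cy"]+f["fy"]*y*s])
def blobs(mask,u0,v0,mn=4):
    n,l,s,c=cv2.connectedComponentsWithStats(mask.astype(np.uint8))
    return [(c[i].round(2)+[u0,v0],s[i,4],s[i,:4]+[u0,v0,0,0]) for i in range(1,n) if s[i,4]>=mn]
E
python3 - <<'E'
import numpy as np,cv2
from h import *
f=dict(np.load("pics/top0.npz")); g=dict(np.load("pics/scene0.npz"))
cv2.imwrite("pics/top0z.png",cv2.resize(f["color"][150:290,215:395,::-1],None,fx=4.2,fy=4.2,interpolation=cv2.INTER_CUBIC))
cv2.imwrite("pics/scene0z.png",cv2.resize(g["color"][180:300,200:370,::-1],None,fx=4.5,fy=4.5,interpolation=cv2.INTER_CUBIC))
for n,F,(u0,u1,v0,v1) in(("top",f,(215,395,150,290)),("scene",g,(200,370,180,300))):
    c=F["color"][v0:v1,u0:u1]; H=cv2.cvtColor(c,cv2.COLOR_RGB2HSV).astype(int)
    red=((H[...,0]<5)|(H[...,0]>172))&(H[...,1]>140)&(H[...,2]>90)
    org=(H[...,0]>=6)&(H[...,0]<16)&(H[...,1]>200)&(H[...,2]>150)
    for k,m in(("red",red),("orange",org)):
        for b in blobs(m,u0,v0): print(n,k,*b)
E
```

```text
top red [250.24 200.39] 141 [237 192  26  18]
top red [374.8 214. ] 10 [373 213   4   3]
top red [336.29 251.29] 7 [335 250   4   4]
scene red [317.53 201.21] 113 [314 190   9  23]
scene red [243.8 284.6] 5 [243 284   3   2]
```

```bash
ls pics
```

```text
scene0.npz
scene0.png
scene0z.png
top0.npz
top0.png
top0z.png
```

View pics/top0z.png

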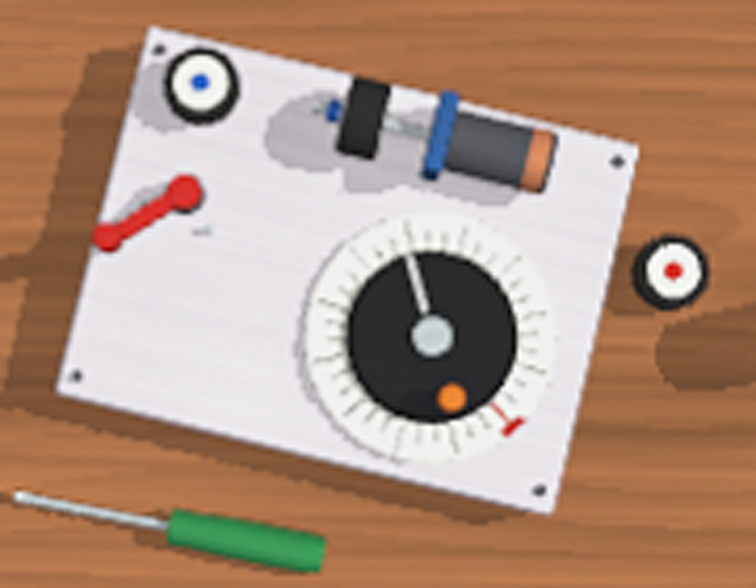

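View pics/scene0z.png

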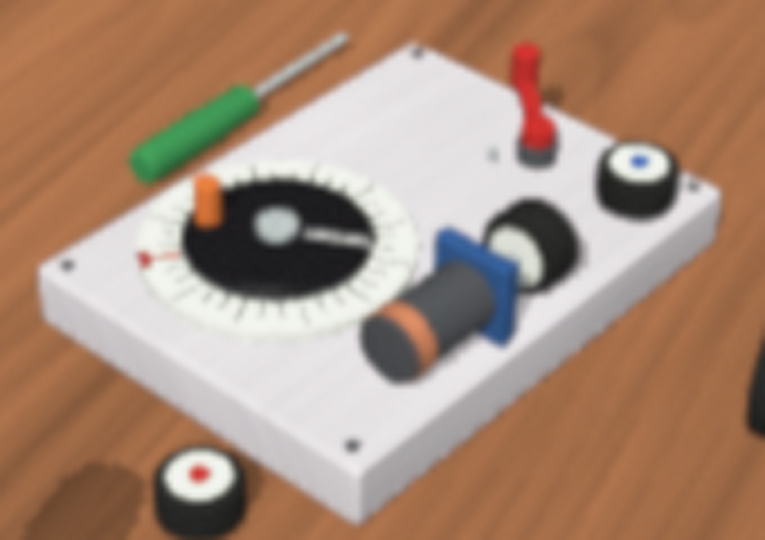

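```bash
cat >> h.py <<'E'
def unz(U,V,s,u0,v0): return (U+.5)/s-.5+u0,(V+.5)/s-.5+v0
E
python3 - <<'E'
import numpy as np,cv2
from h import *
f=dict(np.load("pics/top0.npz"))
T=lambda U,V,z: onz(f,*unz(U,V,4.2,215,150),z)[:2]*1000
C=[T(*p,.045) for p in((150,28),(636,145),(553,512),(60,393))]
c=np.mean(C,0); print("corners",np.round(C,1),"c",c)
ey=(C[0]-C[1]+C[3]-C[2]);ex=(C[0]-C[3]+C[1]-C[2])
th=np.arctan2(ex[1],ex[0]);th2=np.arctan2(-ey[0],ey[1]);print(np.degrees([th,th2]),np.linalg.norm(ex)/2,np.linalg.norm(ey)/2)
t=(th+th2)/2;Rm=np.array([[np.cos(t),-np.sin(t)],[np.sin(t),np.cos(t)]])
ax=c+Rm@[-30,-60];pv=c+Rm@[20,110];print("axis",ax,"pivot",pv,"wheel_sp",T(201,83,.071),T(201,86,.045))
print("hub meas",T(432,336,.066),"pivot meas",T(185,192,.072))
peg=T(452,397,.088);ind=T(408,253,.061);line=T(491,404,.053);bar=T(512,427,.053);kn=T(107,237,.088)
a=lambda p,o=ax:np.degrees(np.arctan2(*(p-o)[::-1]))
for n,p in(("peg",peg),("index",ind),("line",line),("bar",bar)):print(n,p,a(p),np.linalg.norm(p-ax))
print("knob",kn,a(kn,pv)-np.degrees(t),np.linalg.norm(kn-pv)) 
for n,p in(("driverhandle",T(250,540,.02)),("wheelb",T(671,272,.026))):print(n,p)
g=dict(np.load("pics/scene0.npz"))
print("proj check", [proj(g,[*(p/1000),z]) for p,z in((ax,.066),(peg,.088),(pv,.069),(kn,.088))])
E
```

```text
corners [[ 723.4   91.1]
 [ 654.1 -216.2]
 [ 423.5 -166.2]
 [ 491.9  141.8]] c [573.24617289 -37.37986077]
[-12.31359604 -12.61347182] 236.48968142993112 315.25029702154643
axis [531.00407378 -89.49132844] pivot [616.51484655  65.71146709] wheel_sp [684.13825759  56.6207758 ] [686.73622655  57.95323242]
hub meas [530.32748967 -88.30894928] pivot meas [615.95291095  64.91201602]
peg [492.29194974 -99.78993646] -165.10261479993272 40.05858053892875
index [581.72402349 -73.0446815 ] 17.9660053254223 53.3198414714354
line [ 489.66756218 -126.06811605] -138.49585506088127 55.19572974635155
bar [ 475.66806496 -139.25482922] -138.03505224354296 74.42096399321998
knob [585.67416053 110.80621027] 136.83209691318942 54.63225949066803
driverhandle [402.28924005  22.19725555]
wheelb [ 576.12496967 -241.59548386]
proj check [array([260.6110191 , 228.73861619]), array([244.92325249, 219.12868928]), array([318.36538455, 206.78265143]), array([315.47723457, 189.71712197])]
```

Calibration agrees within about 1 mm. The dial axis is at (531,-89) mm, the peg at about -163.5°, the index at about 17° and the red line at -138.3°. That means turning the dial about 156° clockwise with the peg. I'll shut the fingers, travel high and out, then come in behind the peg.

```bash
python3 -m jog '0 0 0 -14 0 -22 0;0 0 0 -14 0 -22 0;0 0 0 -14 0 -22 0;0 0 0 -14 0 -22 0;0 0 0 -14 0 -22 0' && python3 -m jog '0 0 0 -14 0 -22 0;0 0 0 -14 0 -22 0;0 0 0 -14 0 -22 0;0 0 0 -14 0 -22 0;0 0 0 -14 0 -22 0' && python3 -m jog '0 0 0 -14 0 -22 0;0 0 0 -14 0 -22 0;0 0 0 -14 0 -22 0;0 0 0 -14 0 -22 0;0 0 0 -14 0 -22 0'
```

```text
clock: 0.52
tcp_pos: [0.2772, 0.5479, 0.2308]
orientation: [-1.332, -0.995, 0.996]
contact_force: [0.7, -0.1, -0.5]
grip_width: 0.0255
clock: 0.93
tcp_pos: [0.3629, 0.4496, 0.2309]
orientation: [-1.332, -0.995, 0.996]
contact_force: [-0.2, 0.8, -0.2]
grip_width: -0.0
clock: 1.35
tcp_pos: [0.4485, 0.3514, 0.231]
orientation: [-1.331, -0.995, 0.996]
contact_force: [0.0, 0.5, 1.0]
grip_width: -0.0002
```

```bash
for i in 1; do python3 -m jog '0 0 0 -22.5 0 -9.4 0;0 0 0 -22.5 0 -9.4 0;0 0 0 -22.5 0 -9.4 0;0 0 0 -22.5 0 -9.4 0;0 0 0 -22.5 0 -9.4 0'; done; python3 -m jog '0 0 0 -22.5 0 -9.4 0;0 0 0 -22.5 0 -9.4 0;0 0 0 -22.5 0 -9.4 0;0 0 0 -22.5 0 -9.4 0;0 0 0 -22.5 0 -9.4 0'; python3 -m jog '0 0 0 -22.5 0 -9.4 0;0 0 0 -22.5 0 -9.4 0;0 0 0 -22.5 0 -9.4 0;0 0 0 -22.5 0 -9.4 0;0 0 0 -22.5 0 -9.4 0'; python3 -m jog '0 0 0 -22.5 0 -9.4 0;0 0 0 -22.5 0 -9.4 0;0 0 0 -22.5 0 -9.4 0;0 0 0 -22.5 0 -9.4 0;0 0 0 -22.5 0 -9.4 0'; python3 -m jog '0 7 0 0 10 0 0;0 7 0 0 10 0 0;0 7 0 0 10 0 0;0 7 0 0 10 0 0;0 7 0 0 10 0 0'; python3 -m jog '0 7 0 0 10 0 0;0 7 0 0 10 0 0;0 7 0 0 10 0 0;0 1 0 0 10 0 0;0 0 0 0 0 0 0'
python3 - <<'E'
from bench import r
from scipy.spatial.transform import Rotation as R
o=r.get_obs();print(o["joints"],R.from_rotvec(o["orientation"]).as_matrix().round(3))
E
```

```text
clock: 1.77
tcp_pos: [0.4611, 0.2301, 0.231]
orientation: [-1.331, -0.995, 0.996]
contact_force: [-0.4, 0.3, 0.5]
grip_width: -0.0
clock: 2.18
tcp_pos: [0.4742, 0.109, 0.2311]
orientation: [-1.331, -0.995, 0.996]
contact_force: [-0.8, -0.1, -0.8]
grip_width: 0.0001
clock: 2.6
tcp_pos: [0.4875, -0.0121, 0.2311]
orientation: [-1.331, -0.995, 0.996]
contact_force: [0.8, -0.3, -0.4]
grip_width: -0.0003
clock: 3.02
tcp_pos: [0.5008, -0.1332, 0.2311]
orientation: [-1.331, -0.995, 0.996]
contact_force: [0.4, -0.9, -0.4]
grip_width: 0.0002
clock: 3.43
tcp_pos: [0.5008, -0.1322, 0.1806]
orientation: [-1.507, -0.522, 0.522]
contact_force: [0.7, -0.7, -0.0]
grip_width: -0.0
clock: 3.85
tcp_pos: [0.4997, -0.1316, 0.1394]
orientation: [-1.558, -0.226, 0.232]
contact_force: [-0.2, 0.4, -0.3]
grip_width: 0.0001
[-0.34072507  0.38071388  0.59240322  2.04586712 -0.29211751  0.80034078
  0.71673067] [[ 0.958 -0.004 -0.288]
 [ 0.288 -0.     0.958]
 [-0.003 -1.     0.001]]
```

```bash
python3 -m jog '0 0 0 2 14 0 0;0 0 0 0 14 0 0;0 0 0 0 14 0 0;0 0 0 0 14 0 0;0 0 0 0 11 0 0';python3 -m jog '0 0 0 0 0 0 0;0 0 0 0 0 2 0;0 0 0 0 0 2 0;0 0 0 0 0 2 0;0 0 0 0 0 0 0'
python3 - <<'E'
from bench import r, imaging
import cv2
for n,(a,b,c,d) in(("scene",(170,300,190,370)),("top",(150,290,215,395))):
    f=imaging.grab_frame(n); cv2.imwrite(f"pics/{n}1.png",cv2.resize(f["color"][a:b,c:d,::-1],None,fx=4,fy=4,interpolation=cv2.INTER_CUBIC))
E
```

```text
clock: 4.27
tcp_pos: [0.503, -0.1314, 0.0736]
orientation: [-1.558, -0.229, 0.23]
contact_force: [0.3, 0.3, 0.2]
grip_width: 0.0
clock: 4.68
tcp_pos: [0.5017, -0.1252, 0.075]
orientation: [-1.559, -0.229, 0.227]
contact_force: [-0.1, -0.6, 0.3]
grip_width: 0.0001
```

View pics/scene1.png

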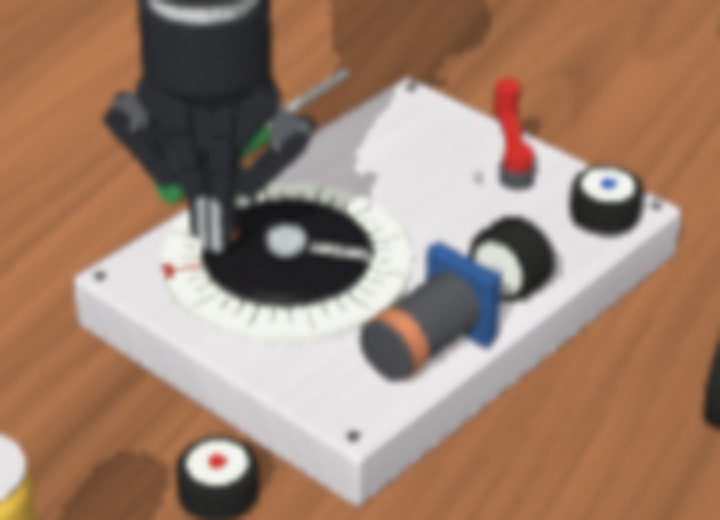

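View pics/top1.png

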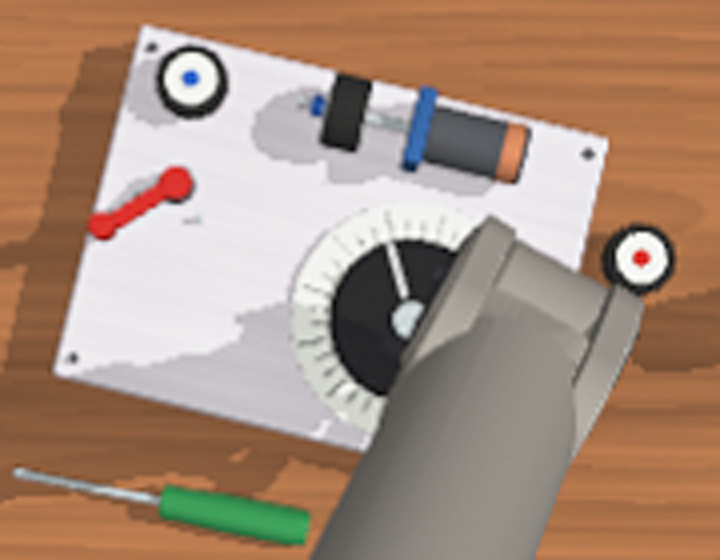

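```bash
cat > st.py <<'E'
import numpy as np
from bench import r
from scipy.spatial.transform import Rotation as R
o=r.get_obs();M=R.from_rotvec(o["orientation"]).as_matrix();v=o["tcp_pos"][:2]*1000-[531,-89]
w=np.degrees(np.arctan2(v[1],v[0]))
print("r,ang",np.hypot(*v).round(1),w.round(1),"toolx yaw",np.degrees(np.arctan2(M[1,0],M[0,0])).round(1),"rho,d",-(v@M[:2,0]).round(1),-(v@M[:2,2]).round(1),"z",o["tcp_pos"][2],"j",o["joints"].round(2),"F",o["contact_force"].round(1))
E
python3 -m jog '0 0 0 -1.5 2 2 0;0 0 0 0 0 2 0;0 0 0 0 0 2 0;0 5 0 -1.7 0 3.5 0;0 5 0 -1.7 0 3.5 0';python3 st.py;python3 -m jog '0 5 0 -1.7 0 3.5 0;0 5 0 -1.7 0 3.5 0;0 5 0 -1.7 0 3.5 0;0 5 0 -1.7 0 3.5 0;0 5 0 -1.7 0 3.5 0';python3 st.py
python3 - <<'E'
from bench import r, imaging
import cv2
for n,(a,b,c,d) in(("scene",(170,300,190,370)),("top",(150,290,215,395))):
    f=imaging.grab_frame(n); cv2.imwrite(f"pics/{n}2.png",cv2.resize(f["color"][a:b,c:d,::-1],None,fx=4,fy=4,interpolation=cv2.INTER_CUBIC))
E
```

```text
clock: 5.2
tcp_pos: [0.4935, -0.115, 0.0725]
orientation: [-1.57, -0.088, 0.085]
contact_force: [1.2, -1.7, -1.0]
grip_width: -0.0002
r,ang 45.6 -145.2 toolx yaw 6.3 rho,d 40.1 21.7 z 0.07249909272382137 j [-0.35  0.48  0.57  2.11 -0.42  0.65  0.62] F [ 1.2 -1.7 -1. ]
clock: 5.62
tcp_pos: [0.4859, -0.0972, 0.0725]
orientation: [-1.556, 0.255, -0.257]
contact_force: [0.1, -2.1, -0.9]
grip_width: 0.0001
r,ang 45.8 -169.6 toolx yaw -18.7 rho,d 40.1 22.3 z 0.07247588176948774 j [-0.47  0.5   0.69  2.14 -0.52  0.66  0.25] F [ 0.1 -2.1 -0.9]
```

View pics/scene2.png

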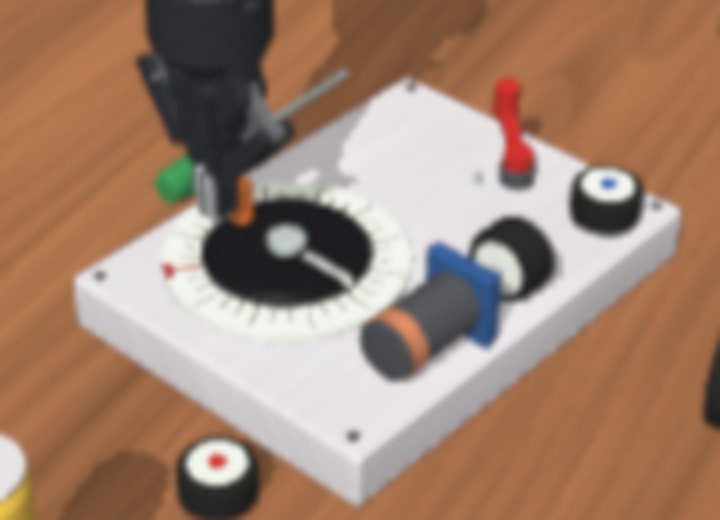

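View pics/top2.png

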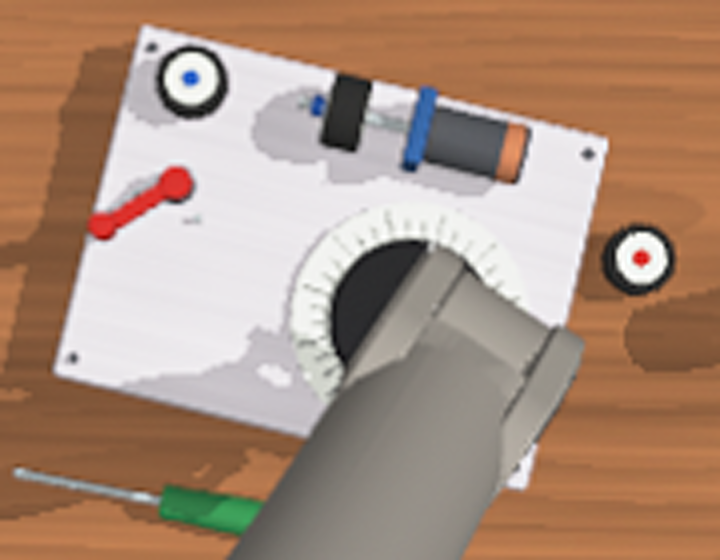

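```bash

python3 -m jog '0 5 0 -1.8 0 3.5 0;0 5 0 -1.8 0 3.5 0;0 5 0 -1.8 0 3.5 0;0 5 0 -1.8 0 3.5 0;0 5 0 -1.8 0 3.5 0';python3 st.py
python3 -m jog '0 5 0 -1.8 0 3.5 0;0 5 0 -1.8 0 3.5 0;0 5 0 -1.8 0 3.5 0;0 5 0 -1.8 0 3.5 0;0 5 0 -1.8 0 3.5 0';python3 st.py
```

```text
clock: 6.13
tcp_pos: [0.4861, -0.0778, 0.0724]
orientation: [-1.488, 0.594, -0.595]
contact_force: [-0.8, -3.3, 0.8]
grip_width: -0.0001
r,ang 46.3 166.0 toolx yaw -43.5 rho,d 40.3 22.8 z 0.07240127516847203 j [-0.6   0.54  0.81  2.16 -0.62  0.69 -0.12] F [-0.8 -3.3  0.8]
clock: 6.55
tcp_pos: [0.4942, -0.06, 0.0722]
orientation: [-1.364, 0.93, -0.928]
contact_force: [-1.1, -1.8, 1.3]
grip_width: 0.0
r,ang 46.9 141.7 toolx yaw -68.5 rho,d 40.5 23.6 z 0.07221360972122369 j [-0.7   0.61  0.92  2.15 -0.73  0.75 -0.49] F [-1.1 -1.8  1.3]
```

```bash

python3 -m jog '0 5 0 -1.9 0 3.7 0;0 5 0 -1.9 0 3.7 0;0 5 0 -1.9 0 3.7 0;0 5 0 -1.9 0 3.7 0;0 5 0 -1.9 0 3.7 0';python3 st.py
python3 -m jog '0 5 0 -1.9 0 3.7 0;0 5 0 -1.9 0 3.7 0;0 5 0 -1.9 0 3.7 0;0 5 0 -1.9 0 3.7 0;0 0 0 0 0 0 0';python3 st.py
python3 - <<'E'
from bench import r, imaging
import cv2
for n,(a,b,c,d) in(("scene",(170,300,190,370)),("top",(150,290,215,395))):
    f=imaging.grab_frame(n); cv2.imwrite(f"pics/{n}3.png",cv2.resize(f["color"][a:b,c:d,::-1],None,fx=4,fy=4,interpolation=cv2.INTER_CUBIC))
E
```

```text
clock: 6.97
tcp_pos: [0.51, -0.0467, 0.072]
orientation: [-1.181, 1.256, -1.253]
contact_force: [-1.5, -0.8, 0.5]
grip_width: -0.0001
r,ang 47.2 116.4 toolx yaw -93.5 rho,d 40.9 23.5 z 0.07200614260557137 j [-0.78  0.69  1.02  2.11 -0.84  0.82 -0.86] F [-1.5 -0.8  0.5]
clock: 7.38
tcp_pos: [0.5267, -0.0417, 0.0717]
orientation: [-0.989, 1.505, -1.503]
contact_force: [-1.5, 0.7, 0.4]
grip_width: -0.0002
r,ang 47.5 95.2 toolx yaw -113.4 rho,d 41.7 22.7 z 0.07173146383869672 j [-0.81  0.77  1.1   2.08 -0.92  0.89 -1.16] F [-1.5  0.7  0.4]
```

View pics/scene3.png

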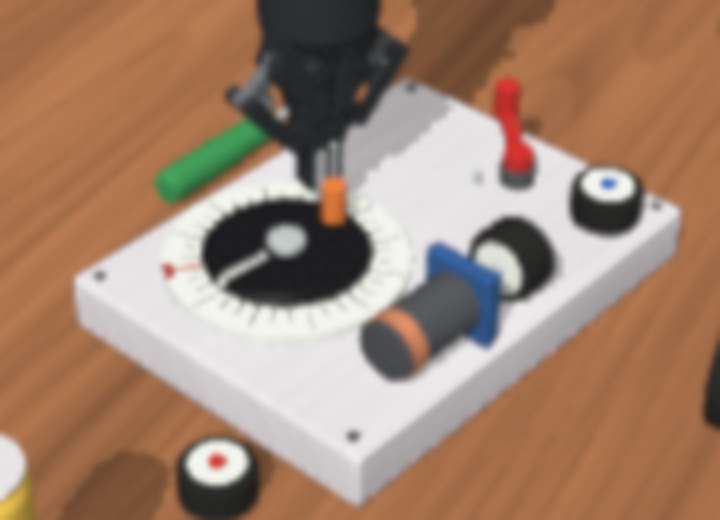

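View pics/top3.png

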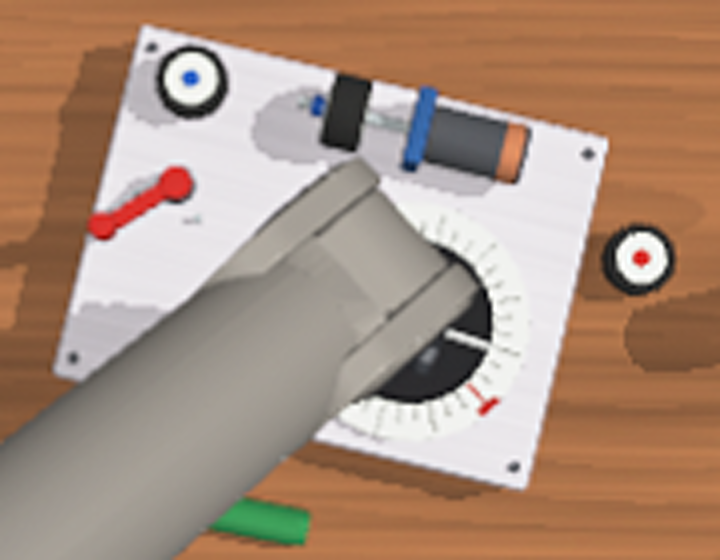

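```bash
python3 - <<'E'
import numpy as np
from h import *
f=dict(np.load("pics/top0.npz"));ax=np.array([531,-89.])
for n,p,z in(("ind",(488,347),.061),("ind_in",(448,333),.061),("line",(469,385),.053),("bar",(487,406),.053)):
    q=onz(f,*unz(*p,4,215,150),z)[:2]*1000; v=q-ax;print(n,q,np.degrees(np.arctan2(v[1],v[0])),np.hypot(*v))
E
```

```text
ind [ 514.00490314 -138.3549127 ] -109.00086925900595 52.19904908410559
ind_in [ 522.62206602 -112.34937463] -109.73837422991069 24.80691583571634
line [ 489.51282407 -126.98362912] -137.52430495961335 56.24892752938109
bar [ 476.07873146 -138.86246637] -137.76400850477626 74.17958809796755
```

```bash

python3 -m jog '0 5 0 -2.1 0 3.6 0;0 5 0 -2.1 0 3.6 0;0 5 0 -2.1 0 3.6 0;0 5 0 -2.1 0 3.6 0;0 5 0 -2.1 0 3.6 0';python3 -m jog '0 0 0 0 0 0 0;0 0 0 0 0 0 0;0 0 0 0 0 0 0;0 0 0 0 0 0 0;0 0 0 0 0 0 0'; python3 st.py
cat > shot.py <<'E'
import sys
from bench import r, imaging
import cv2,numpy as np
from h import *
k=sys.argv[1];(a,b,c,d)=(200,275,270,370)
f=imaging.grab_frame("top"); cv2.imwrite(f"pics/top{k}.png",cv2.resize(f["color"][a:b,c:d,::-1],None,fx=8,fy=8,interpolation=cv2.INTER_CUBIC)); np.savez(f"pics/top{k}.npz",**f)
E
python3 shot.py 4
```

```text
clock: 7.9
tcp_pos: [0.5466, -0.043, 0.072]
orientation: [-0.684, 1.802, -1.798]
contact_force: [-3.3, 0.5, 1.3]
grip_width: -0.0001
clock: 8.32
tcp_pos: [0.5473, -0.0432, 0.0724]
orientation: [-0.684, 1.798, -1.798]
contact_force: [-0.3, 0.9, -0.1]
grip_width: 0.0002
r,ang 48.6 70.4 toolx yaw -138.3 rho,d 42.6 23.4 z 0.07241027908810455 j [-0.83  0.86  1.17  2.03 -1.    0.98 -1.53] F [-0.3  0.9 -0.1]
```

View pics/top4.png

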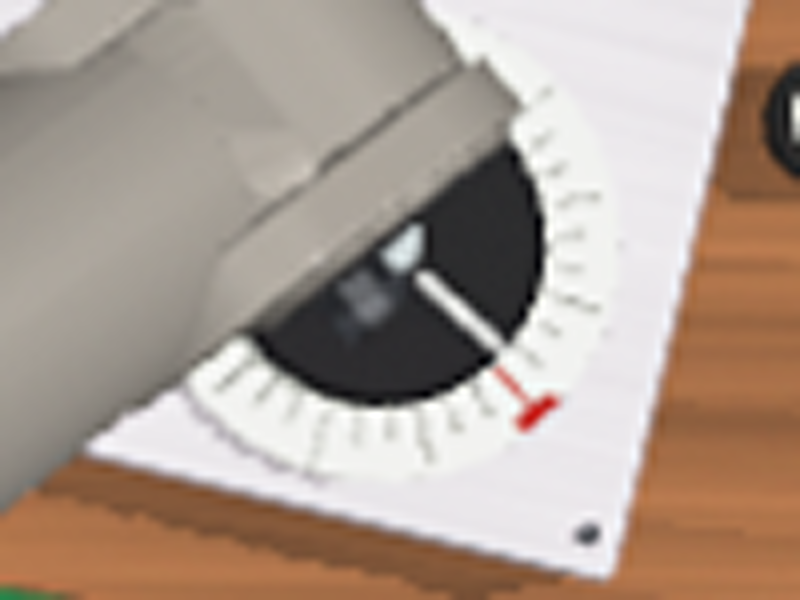

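```bash
cat > meas.py <<'E'
import sys,numpy as np,cv2
from h import *
f=dict(np.load(f"pics/top{sys.argv[1]}.npz"));a,b,c,d=200,275,270,370;s=8
im=cv2.resize(f["color"][a:b,c:d],None,fx=s,fy=s,interpolation=cv2.INTER_CUBIC);H=cv2.cvtColor(im,cv2.COLOR_RGB2HSV).astype(int)
V,U=np.mgrid[:im.shape[0],:im.shape[1]]
o,_=ray(f,0,0)
def pts(m,z):
    vs,us=np.nonzero(m); K=[onz(f,*unz(u,v,s,c,a),z)[:2]*1000 for u,v in list(zip(us,vs))[::3]]; return np.array(K)
red=((H[...,0]<8)|(H[...,0]>170))&(H[...,1]>90)&(H[...,2]>120)&(abs(U-520)<60)&(abs(V-390)<60)
ax=np.array([531,-89.]); 
try: hub=[float(x) for x in sys.argv[2:4]]; ax=np.array(hub)
except Exception: pass
P=pts(red,.053);v=P-ax;r_=np.hypot(*v.T)
bar=P[r_>70].mean(0);
ln=P[(r_>57)&(r_<66)].mean(0)
wht=(H[...,2]>150)&(H[...,1]<50);Q=pts(wht&(U>350)&(U<540)&(V>230)&(V<390),.061);q=Q-ax;rq=np.hypot(*q.T);aq=np.degrees(np.arctan2(q[:,1],q[:,0]))
A=lambda p:np.degrees(np.arctan2(*(p-ax)[::-1]))
sel=(abs(aq-A(bar))<25)&(rq>18)&(rq<50)
for lo,hi in((18,28),(28,38),(38,48)):
    k=sel&(rq>lo)&(rq<hi); print("idx",lo,aq[k].mean().round(2),k.sum())
print("bar",A(bar).round(2),"line",A(ln).round(2))
d1=Q[sel&(rq>38)].mean(0)-Q[sel&(rq<30)].mean(0);d2=bar-ln
print("dirs idx",np.degrees(np.arctan2(*d1[::-1])).round(2),"line dir",np.degrees(np.arctan2(*d2[::-1])).round(2))
E
python3 meas.py 4; python3 meas.py 4 530.4 -88.3
```

```text
idx 18 -131.23 158
idx 28 -131.4 169
idx 38 -131.21 155
bar -136.79 line -136.63
dirs idx -131.13 line dir -137.57Traceback (most recent call last):
  File "meas.py", line 13, in <module>
    P=pts(red,.053);v=P-ax;r_=np.hypot(*v.T)
                      ~^~~
ValueError: operands could not be broadcast together with shapes (290,2) (0,)
```

```bash
sed -i 's/^try.*$/ax=np.array([530.4,-88.3])/;/^except/d' meas.py
python3 -m jog '0 1 0 0 0 0.8 0;0 1 0 0 0 0.8 0;0 1 0 0 0 0.8 0;0 1 0 0 0 0.8 0;0 0 0 0 0 0 0';python3 st.py;python3 shot.py 5;python3 meas.py 5
```

```text
clock: 8.78
tcp_pos: [0.5497, -0.0455, 0.0722]
orientation: [-0.626, 1.845, -1.844]
contact_force: [-0.2, 3.8, 0.1]
grip_width: -0.0002
r,ang 47.4 66.8 toolx yaw -142.5 rho,d 41.4 23.1 z 0.07217753303021857 j [-0.83  0.88  1.19  2.03 -1.01  1.   -1.59] F [-0.2  3.8  0.1]
idx 18 -135.9 156
idx 28 -135.82 149
idx 38 -135.7 149
bar -136.78 line -136.58
dirs idx -135.53 line dir -137.79
```

```bash
python3 -m jog '0 0 0 0 0 0.4 0;0 0 0 0 0 0.3 0;0 0 0 0 0 0 0;0 0 0 0 0 0 0;0 0 0 0 0 0 0';python3 st.py;python3 shot.py 6;python3 meas.py 6
```

```text
clock: 9.25
tcp_pos: [0.5498, -0.0463, 0.0722]
orientation: [-0.627, 1.844, -1.844]
contact_force: [0.1, 2.3, -1.3]
grip_width: -0.0003
r,ang 46.6 66.2 toolx yaw -142.4 rho,d 40.9 22.4 z 0.07224261623748154 j [-0.82  0.88  1.18  2.03 -1.01  1.   -1.59] F [ 0.1  2.3 -1.3]
idx 18 -136.49 151
idx 28 -136.5 156
idx 38 -137.06 164
bar -136.8 line -136.62
dirs idx -137.71 line dir -137.68
```

View pics/top6.png

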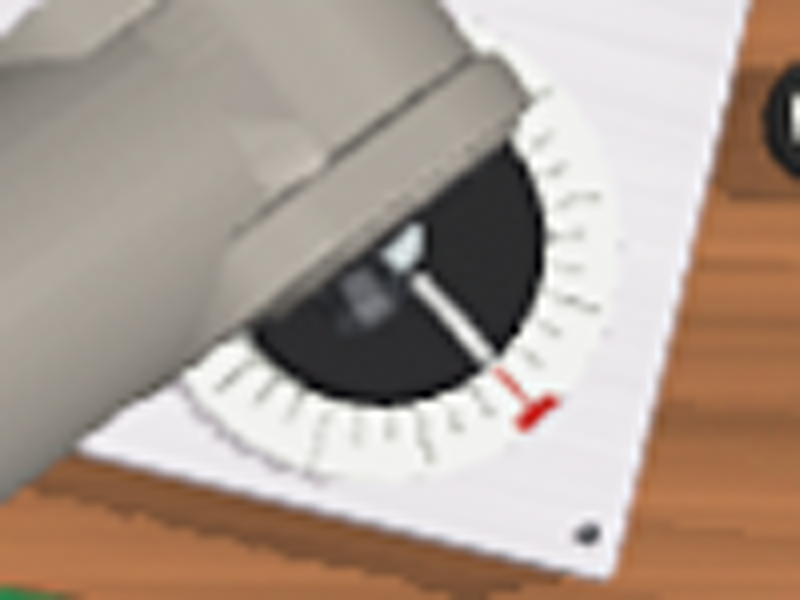

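The picture shows the white mark running straight into the red line at (495,362), with about 0.3° residual. Next I'll back off, rise and go round behind the lever knob.

```bash
python3 -m jog '0 0 0 0 0 -4 0;0 0 0 0 0 -8 0;0 0 0 0 0 -8 0;0 0 0 0 -15 0 0;0 0 0 0 -15 0 0';python3 -m jog '0 0 0 0 -20 0 0;0 0 0 0 -20 0 0;0 0 0 0 -10 0 0;0 0 0 -16 0 -8 0;0 0 0 -16 0 -8 0';python3 -m jog '0 0 0 -16 0 -8 0;0 0 0 -16 0 -8 0;0 0 0 -16 0 -8 0;0 0 0 -16 0 -8 0;0 0 0 -16 0 -8 0';python3 -m jog '0 0 0 -16 0 -8 0;0 0 0 -16 0 -8 0;0 0 0 -16 0 -8 0;0 0 0 0 0 0 0;0 0 0 0 0 0 0';python3 st.py
python3 - <<'E'
from bench import r, imaging
import cv2,numpy as np
for n in("scene","top"):
    f=imaging.grab_frame(n); cv2.imwrite(f"pics/{n}7.png",f["color"][:,:,::-1]); np.savez(f"pics/{n}7.npz",**f)
E
python3 meas.py 7
```

```text
clock: 9.72
tcp_pos: [0.5364, -0.0295, 0.102]
orientation: [-0.63, 1.845, -1.844]
contact_force: [0.7, 0.2, -0.2]
grip_width: -0.0001
clock: 10.13
tcp_pos: [0.5532, 0.0018, 0.153]
orientation: [-0.624, 1.845, -1.845]
contact_force: [-0.1, 0.4, -0.9]
grip_width: -0.0003
clock: 10.55
tcp_pos: [0.5922, 0.0836, 0.1518]
orientation: [-0.628, 1.844, -1.844]
contact_force: [0.1, -0.8, 0.1]
grip_width: 0.0004
clock: 10.97
tcp_pos: [0.6155, 0.1316, 0.1517]
orientation: [-0.63, 1.842, -1.843]
contact_force: [-1.1, -0.1, 0.2]
grip_width: 0.0001
r,ang 236.2 69.0 toolx yaw -142.3 rho,d 201.7 122.9 z 0.1516809252401501 j [-1.08  0.91  1.29  1.79 -0.94  1.22 -1.99] F [-1.1 -0.1  0.2]
idx 18 -136.56 137
idx 28 -136.45 150
idx 38 -136.93 154
bar -136.79 line -136.63
dirs idx -137.5 line dir -137.59
```

View pics/top7.png

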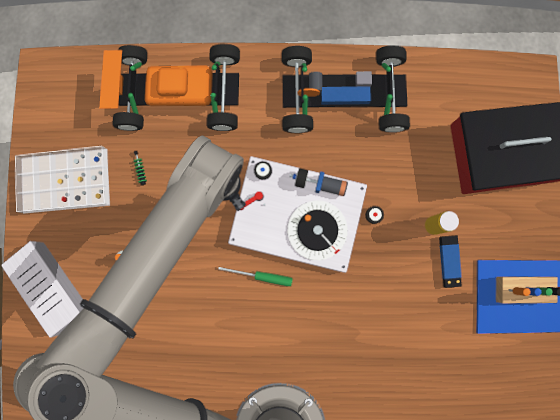

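View pics/scene7.png

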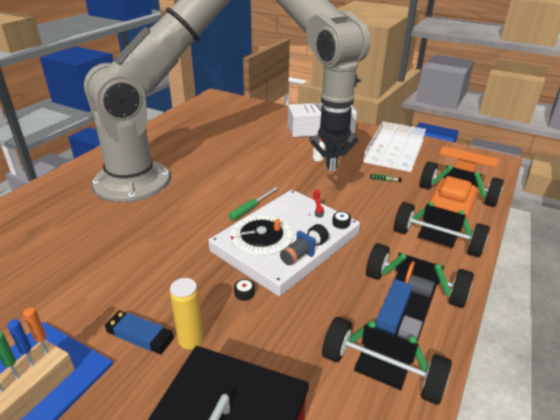

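```bash
python3 -m jog '0 0 0 0 16 0 0;0 0 0 0 16 0 0;0 0 0 0 16 0 0;0 0 0 0 16 0 0;0 0 0 0 13 0 0'; sed 's/531,-89/616,65.3/' st.py > st2.py; python3 -m jog '0 0 0 0 0 0 0;0 0 0 2.5 0 0 0;0 0 0 2.5 0 0 0;0 0 0 2.5 0 0 0;0 0 0 2.5 0 0 0';python3 st2.py
python3 -m jog '0 -2 0 2.5 0 -1 0;0 -5 0 4.8 0 -2 0;0 -5 0 4.8 0 -2 0;0 -5 0 4.8 0 -2 0;0 -5 0 4.8 0 -2 0';python3 st2.py
python3 - <<'E'
from bench import r, imaging
import cv2
for n,(a,b,c,d) in(("scene",(150,280,230,410)),("top",(150,290,205,385))):
    f=imaging.grab_frame(n); cv2.imwrite(f"pics/{n}8.png",cv2.resize(f["color"][a:b,c:d,::-1],None,fx=4,fy=4,interpolation=cv2.INTER_CUBIC))
E
```

```text
clock: 11.48
tcp_pos: [0.6147, 0.1303, 0.0725]
orientation: [-0.629, 1.846, -1.845]
contact_force: [0.1, 0.2, -0.3]
grip_width: -0.0001
clock: 11.9
tcp_pos: [0.6081, 0.1242, 0.0762]
orientation: [-0.626, 1.844, -1.844]
contact_force: [-0.1, -0.5, -0.4]
grip_width: 0.0
r,ang 59.4 97.7 toolx yaw -142.4 rho,d 29.6 51.5 z 0.07615058381726711 j [-1.05  0.97  1.2   1.86 -1.04  1.1  -1.92] F [-0.1 -0.5 -0.4]
clock: 12.32
tcp_pos: [0.5868, 0.1158, 0.076]
orientation: [-0.91, 1.585, -1.585]
contact_force: [1.5, 1.9, 0.5]
grip_width: -0.0001
r,ang 58.3 120.1 toolx yaw -120.2 rho,d 29.0 50.6 z 0.07601752561060199 j [-1.04  0.89  1.14  1.92 -0.98  1.02 -1.55] F [1.5 1.9 0.5]
```

View pics/scene8.png

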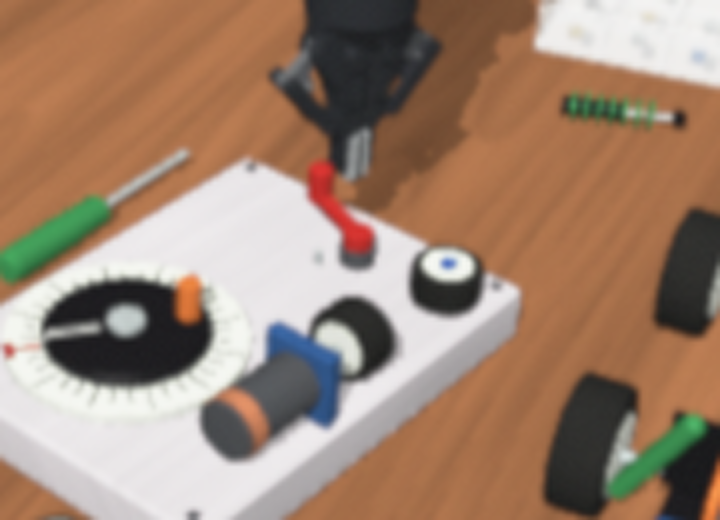

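View pics/top8.png

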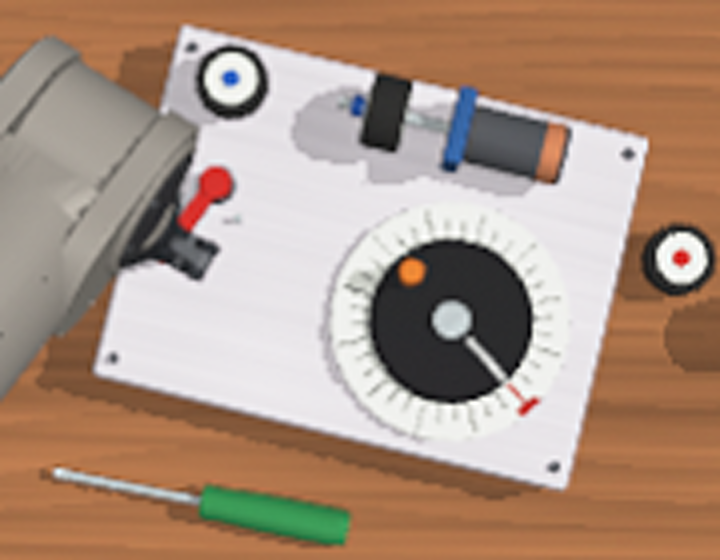

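```bash
python3 -m jog '0 -5 0 4.5 1 -2.8 0;0 -5 0 4.5 1 -2.8 0;0 -5 0 4.5 0 -2.8 0;0 -5 0 4.5 0 -2.8 0;0 -5 0 4.5 0 -2.8 0';python3 st2.py;python3 -m jog '0 -5 0 4.6 0 -2.6 0;0 -5 0 4.6 0 -2.6 0;0 -5 0 4.6 0 -2.6 0;0 0 0 0 0 0 0;0 0 0 0 0 0 0';python3 st2.py
cat > s2.py <<'E'
import sys
from bench import r, imaging
import cv2,numpy as np
k=sys.argv[1]
for n,(a,b,c,d) in(("scene",(150,280,230,410)),("top",(150,290,205,385))):
    f=imaging.grab_frame(n); cv2.imwrite(f"pics/{n}{k}.png",cv2.resize(f["color"][a:b,c:d,::-1],None,fx=4,fy=4,interpolation=cv2.INTER_CUBIC));np.savez(f"pics/{n}{k}.npz",**f)
E
python3 s2.py 9
```

```text
clock: 12.83
tcp_pos: [0.5662, 0.0995, 0.0738]
orientation: [-1.162, 1.277, -1.278]
contact_force: [1.5, 0.9, 0.5]
grip_width: 0.0001
r,ang 60.4 145.5 toolx yaw -95.3 rho,d 29.5 52.7 z 0.07375986835393801 j [-1.01  0.8   1.05  1.97 -0.9   0.93 -1.14] F [1.5 0.9 0.5]
clock: 13.25
tcp_pos: [0.5579, 0.0852, 0.0736]
orientation: [-1.281, 1.089, -1.089]
contact_force: [-0.1, 0.8, -1.0]
grip_width: -0.0002
r,ang 61.4 161.1 toolx yaw -80.7 rho,d 29.0 54.1 z 0.07364645762596841 j [-0.97  0.75  1.    1.99 -0.84  0.88 -0.91] F [-0.1  0.8 -1. ]
```

View pics/top9.png

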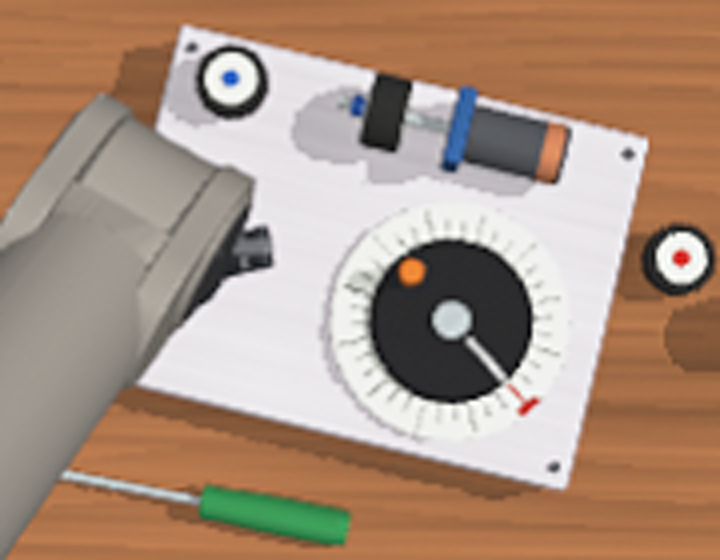

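View pics/scene9.png

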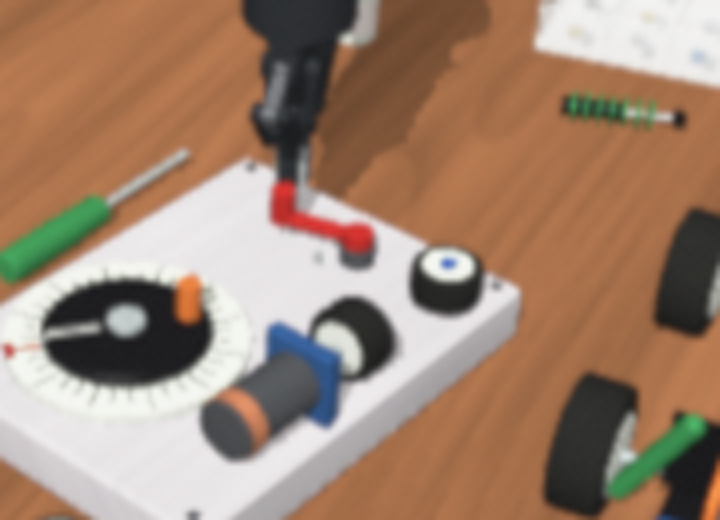

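```bash
python3 -m jog '0 -4 0 3.7 0 -2.2 0;0 -4 0 3.7 0 -2.2 0;0 -2 0 1.9 0 -1.1 0;0 0 0 0 0 0 0;0 0 0 0 0 0 0';python3 st2.py;python3 -m jog '0 -1 0 1 0 -0.5 0;0 -1 0 1 0 -0.5 0;0 -1 0 1 0 -0.5 0;0 0 0 0 0 0 0;0 0 0 0 0 0 0';python3 st2.py;python3 -m jog '0 -1 0 1 0 -0.5 0;0 0 0 1 0 -0.5 0;0 0 0 0 0 0 0;0 0 0 0 0 0 0;0 0 0 0 0 0 0';python3 st2.py;python3 s2.py 10
```

```text
clock: 13.77
tcp_pos: [0.5545, 0.0752, 0.0732]
orientation: [-1.351, 0.956, -0.956]
contact_force: [-0.8, 0.4, -0.8]
grip_width: 0.0001
r,ang 62.3 170.8 toolx yaw -70.6 rho,d 29.8 54.7 z 0.07321136162243397 j [-0.93  0.72  0.96  2.   -0.8   0.85 -0.74] F [-0.8  0.4 -0.8]
clock: 14.18
tcp_pos: [0.554, 0.0718, 0.0733]
orientation: [-1.37, 0.915, -0.915]
contact_force: [0.1, 0.7, -0.5]
grip_width: -0.0001
r,ang 62.3 174.0 toolx yaw -67.5 rho,d 29.8 54.8 z 0.07326150878373944 j [-0.92  0.71  0.95  2.01 -0.79  0.84 -0.69] F [ 0.1  0.7 -0.5]
clock: 14.6
tcp_pos: [0.5539, 0.0694, 0.0733]
orientation: [-1.376, 0.901, -0.901]
contact_force: [0.4, 0.6, -0.9]
grip_width: -0.0002
r,ang 62.2 176.2 toolx yaw -66.4 rho,d 28.5 55.3 z 0.07332311830864746 j [-0.91  0.71  0.94  2.01 -0.78  0.84 -0.68] F [ 0.4  0.6 -0.9]
```

View pics/scene10.png

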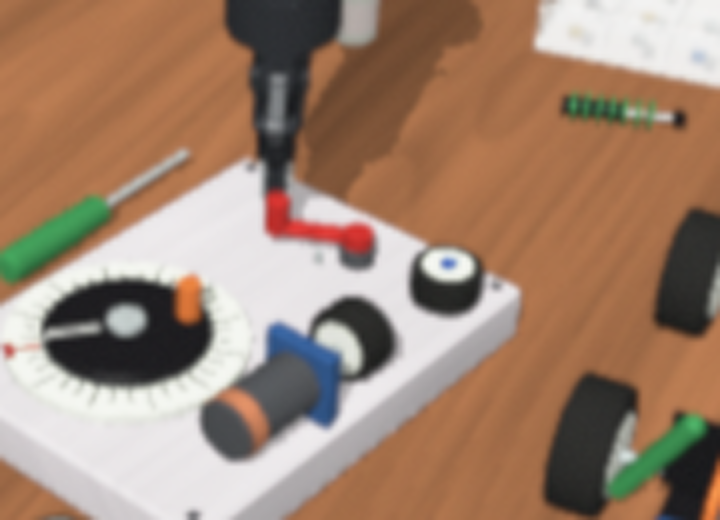

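View pics/top10.png

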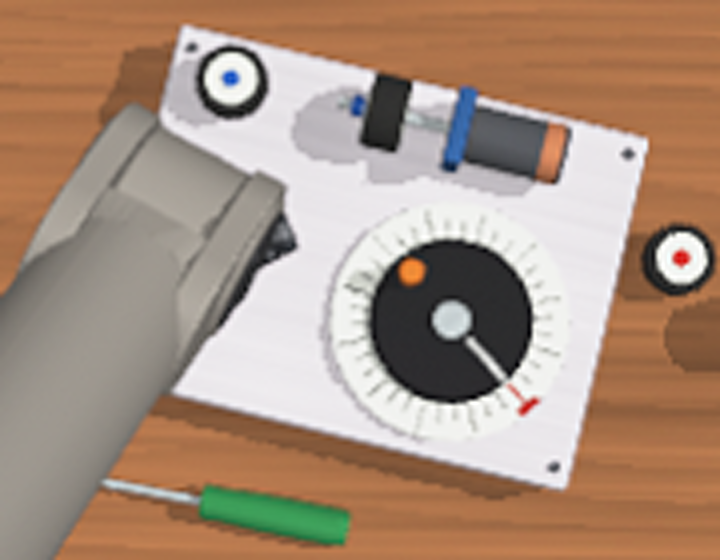

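```bash
cat > lv.py <<'E'
import sys,numpy as np
from h import *
f=dict(np.load(f"pics/scene{sys.argv[1]}.npz"));c=f["color"][150:280,230:410];H=cv2.cvtColor(c,cv2.COLOR_RGB2HSV).astype(int)
red=((H[...,0]<6)|(H[...,0]>172))&(H[...,1]>140)&(H[...,2]>90)
for b in blobs(red,230,150,20):print(*b)
for L in(0.02,1.0,1.1,1.2,1.3,1.4):
    a=np.radians(135-12.45)+L;k=np.array([616,65.3])+55*np.array([np.cos(a),np.sin(a)])
    print(L,"knob top",proj(f,[*k/1000,.088]).round(1),"bottom",proj(f,[*k/1000,.062]).round(1),k.round(1))
E
python3 lv.py 0; python3 lv.py 10
```

```text
[317.56 200.99] 118 [314 190   9  23]
0.02 knob top [315.5 189.7] bottom [314.9 197.6] [585.5 111.1]
1.0 knob top [299.9 195.1] bottom [299.5 203.2] [561.   65.4]
1.1 knob top [299.  196.1] bottom [298.7 204.2] [561.3  60. ]
1.2 knob top [298.4 197.2] bottom [298.  205.3] [562.1  54.5]
1.3 knob top [297.9 198.3] bottom [297.6 206.4] [563.4  49.2]
1.4 knob top [297.7 199.4] bottom [297.3 207.5] [565.3  44. ]
[307.74 206.16] 141 [297 197  26  16]
0.02 knob top [315.5 189.7] bottom [314.9 197.6] [585.5 111.1]
1.0 knob top [299.9 195.1] bottom [299.5 203.2] [561.   65.4]
1.1 knob top [299.  196.1] bottom [298.7 204.2] [561.3  60. ]
1.2 knob top [298.4 197.2] bottom [298.  205.3] [562.1  54.5]
1.3 knob top [297.9 198.3] bottom [297.6 206.4] [563.4  49.2]
1.4 knob top [297.7 199.4] bottom [297.3 207.5] [565.3  44. ]
```

```bash
python3 -m jog '0 -2 0 1.9 0 -1 0;0 -2 0 1.9 0 -1 0;0 -2 0 1.9 0 -1 0;0 0 0 0 0 0 0;0 0 0 0 0 0 0';python3 st2.py;python3 -m jog '0 -1 0 1 0 -0.5 0;0 -1 0 1 0 -0.5 0;0 -1 0 1 0 -0.5 0;0 0 0 0 0 0 0;0 0 0 0 0 0 0';python3 st2.py;python3 s2.py 11;python3 lv.py 11|head -1
```

```text
clock: 15.12
tcp_pos: [0.5536, 0.063, 0.0733]
orientation: [-1.41, 0.822, -0.822]
contact_force: [-0.6, 0.3, 0.6]
grip_width: -0.0003
r,ang 62.4 -177.9 toolx yaw -60.5 rho,d 28.7 55.4 z 0.07333101753318262 j [-0.89  0.69  0.92  2.01 -0.76  0.83 -0.58] F [-0.6  0.3  0.6]
clock: 15.53
tcp_pos: [0.5533, 0.0619, 0.0731]
orientation: [-1.425, 0.782, -0.777]
contact_force: [-2.6, 5.4, 3.1]
grip_width: 0.0001
r,ang 62.8 -176.9 toolx yaw -57.3 rho,d 31.0 54.6 z 0.0731329104962169 j [-0.87  0.68  0.9   2.01 -0.75  0.82 -0.53] F [-2.6  5.4  3.1]
[307.64 206.77] 141 [296 198  27  15]
```

```bash
python3 -m jog '0 0 0 0.8 0 0 0;0 0 0 0.7 0 0 0;0 0 0 0 0 0 0;0 0 0 0 0 0 0;0 0 0 0 0 0 0';python3 st2.py;python3 -m jog '0 0 0 1 0 0 0;0 0 0 1 0 0 0;0 0 0 0 0 0 0;0 0 0 0 0 0 0;0 0 0 0 0 0 0';python3 st2.py;
```

```text
clock: 16.05
tcp_pos: [0.5534, 0.0617, 0.073]
orientation: [-1.425, 0.783, -0.774]
contact_force: [-4.7, 9.3, 5.9]
grip_width: -0.0004
r,ang 62.7 -176.7 toolx yaw -57.3 rho,d 30.8 54.6 z 0.07300732166278753 j [-0.87  0.68  0.9   2.01 -0.75  0.82 -0.53] F [-4.7  9.3  5.9]
clock: 16.47
tcp_pos: [0.5536, 0.0614, 0.0729]
orientation: [-1.424, 0.784, -0.771]
contact_force: [-7.9, 12.2, 8.9]
grip_width: -0.0
r,ang 62.6 -176.4 toolx yaw -57.2 rho,d 30.6 54.6 z 0.0728771519724578 j [-0.87  0.68  0.9   2.01 -0.75  0.83 -0.53] F [-7.9 12.2  8.9]
```

The TCP holds still while the force climbs to 14 N, so the lever is at its stop. I'll back off, rise and check.

```bash
python3 -m jog '0 0 0 -4 0 0 0;0 0 0 -8 0 0 0;0 0 0 -8 0 0 0;0 0 0 -6 -8 0 0;0 0 0 0 -20 0 0';python3 -m jog '0 0 0 0 -25 0 0;0 0 0 0 -25 0 0;0 0 0 -25 -15 0 0;0 0 0 -30 0 0 0;0 0 0 -30 0 0 0';python3 -m jog '0 0 0 -35 0 0 0;0 0 0 -35 0 0 0;0 0 0 -30 0 0 0;0 0 0 0 0 0 0;0 0 0 0 0 0 0';python3 st2.py;python3 s2.py 12;python3 lv.py 12;python3 meas.py 12
python3 - <<'E'
import cv2,numpy as np
for n in("top","scene"):
    cv2.imwrite(f"pics/{n}12f.png",np.load(f"pics/{n}12.npz")["color"][:,:,::-1])
E
```

```text
clock: 16.88
tcp_pos: [0.5393, 0.0799, 0.0999]
orientation: [-1.429, 0.783, -0.777]
contact_force: [0.2, -1.2, 0.6]
grip_width: -0.0001
clock: 17.3
tcp_pos: [0.4963, 0.1506, 0.1679]
orientation: [-1.423, 0.781, -0.784]
contact_force: [-0.0, 0.5, -0.4]
grip_width: -0.0001
clock: 17.72
tcp_pos: [0.4411, 0.2364, 0.1664]
orientation: [-1.427, 0.778, -0.778]
contact_force: [1.4, -0.8, -0.6]
grip_width: -0.0002
r,ang 244.7 135.6 toolx yaw -57.2 rho,d 238.6 54.2 z 0.16644584854659414 j [-1.5   0.51  1.17  2.08 -0.59  0.94 -1.  ] F [ 1.4 -0.8 -0.6]
[308.12 207.16] 134 [297 200  26  13]
0.02 knob top [315.5 189.7] bottom [314.9 197.6] [585.5 111.1]
1.0 knob top [299.9 195.1] bottom [299.5 203.2] [561.   65.4]
1.1 knob top [299.  196.1] bottom [298.7 204.2] [561.3  60. ]
1.2 knob top [298.4 197.2] bottom [298.  205.3] [562.1  54.5]
1.3 knob top [297.9 198.3] bottom [297.6 206.4] [563.4  49.2]
1.4 knob top [297.7 199.4] bottom [297.3 207.5] [565.3  44. ]
idx 18 -136.66 140
idx 28 -136.44 154
idx 38 -137.04 161
bar -136.78 line -136.59
dirs idx -137.6 line dir -137.71
```

View pics/top12.png

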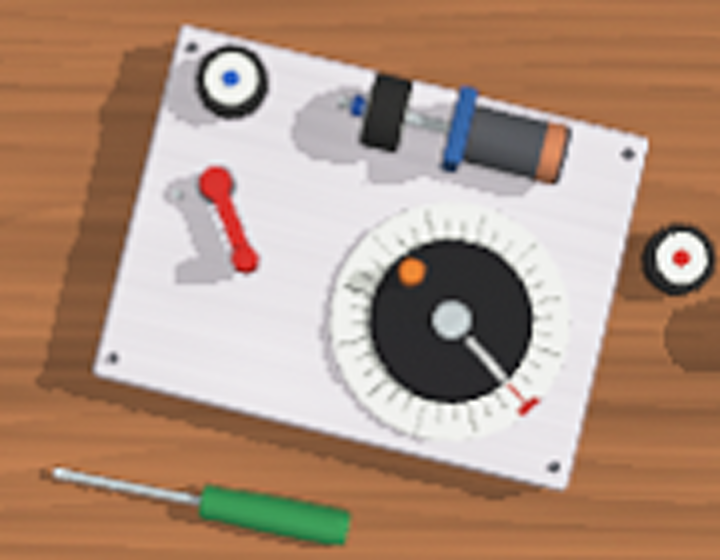

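View pics/scene12f.png

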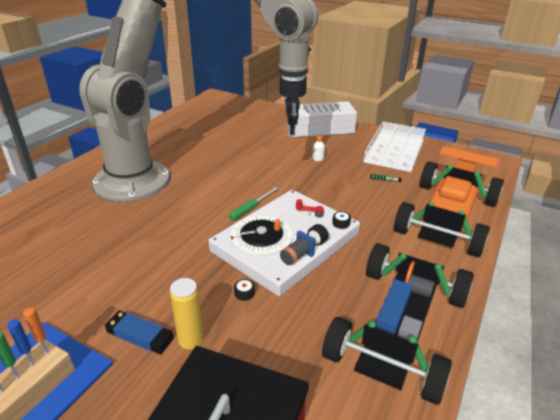

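View pics/top12f.png

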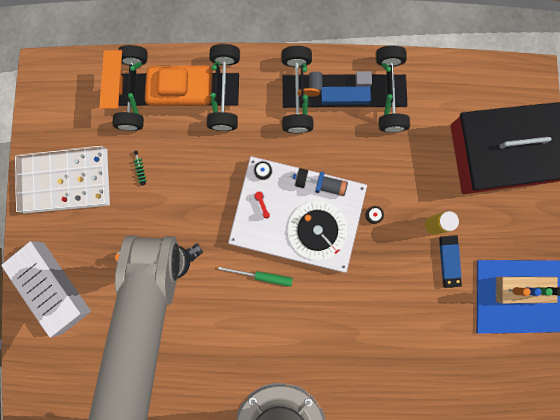

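```bash
python3 - <<'E'
import numpy as np
from h import *
from bench import r
f=dict(np.load("pics/top12.npz"))
k=onz(f,*unz(245,260,4,205,150),.088)[:2]*1000;v=k-[616,65.3];print(k,"lock",(np.arctan2(v[1],v[0])-np.radians(122.55))%(2*np.pi))
r.hand_in()
E
```

```text
[564.82927388  44.51145535] lock 1.388581657717741
the job is handed in; nothing more can be done
```

I turned the feed dial about 154° clockwise by pushing its orange peg with the shut fingertips. I then swung the red lever across to its stop, pushing the knob with the outside of the fingers, and handed the job in at about 18 s.

**Dial:** in the last pictures, with the arm clear, the white index mark is within about 0.5° of the red line. It did not move while I pushed the lever.

**Lever:** it measures 1.39 rad in the top view, against 1.40 at the stop. At the end, the force rose to about 17 N with the fingers barely moving. An earlier side-view estimate, with the fingers still touching the knob, read low (about 1.2–1.3 rad). After I backed off, the side view agreed with 1.4.

**Everything else:** the loose items look unmoved in both views. The glue bottle is hidden by the arm in the top view and could only be checked in the side view. The robot was touching nothing at hand-in.

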